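# Index the mirror carriage to the next hole

### The job

Move the mirror carriage on to the next locating hole of its slide: pull the red spring plunger knob up, draw the carriage about 2 cm off its home hole, let the pin down so that it rides on the strip, and then ease the carriage along until the pin snaps fully into the first hole it meets; do not run past that hole. The hole is hidden under the carriage and has to be felt for, so never press or drive the pin hard against the strip or a hole's side; let go at the end, and leave the objective, the lens ring and the screw cup beside it alone.

Things in the scene. Friction and masses are not known exactly. Their poses are not given: they have to be found in the camera images.
- rail: fixed linear stage on the table: aluminium base plate 100 mm (x) by 250 mm (y) by 10 mm with a steel guide. Origin on the table level, 10 mm before the middle of its length; its own +y is the direction in which the carriage slides away from home (to the robot's left), +x points away from the robot, +z up. Its yaw varies
- carriage (a joint): travel of the carriage along the rail's +y, m: 0 = locked in the home hole, about 1.5 mm play each way; end stop at 0.105. The next hole lies between 0.043 and 0.069 (different each time, hidden under the plate); a further hole, NOT wanted, lies beyond 0.078. Guide drag about 2 N plus 1 N from the riding pin; can be pushed along by the knob
- plunger (a joint): lift of knob and pin, m: 0 = pin fully down in a hole, 0.010 = up against its stop. A spring pushes it down, 5 N at 0 and 9 N at 0.010. Riding on the strip between holes it reads 0.0062 to 0.007; above 0.0075 the pin is clear, so lift to about 0.009. It falls to 0 by itself when the knob is free and the pin meets a hole
- knob_grip (a point): middle of the red upright knob, on its axis: 25 mm diameter, 18 mm tall, at the front home corner of the carriage, 64 mm above the table when the pin is down. Below it a barrel of 17 mm diameter reaches up to 49 mm above the table. Free room on both sides along the rail: grip from above, fingers closing along the rail's y. Moves with carriage and knob
- pin: steel pin of the plunger, 8 mm in diameter with a flat tip, on the knob's axis; origin at its tip, 13 mm above the table when down. It enters a hole 7 mm deep and has about 1.5 mm play each way in it. More than 35 N of contact on it, from the side or below, counts as driving it hard
- mirror: black mirror mount, 40 x 46 x 46 mm, screwed fast on the carriage, its top 78 mm above the table, beginning 26 mm behind (rail +x) the knob's axis; origin at the middle of its underside. The carriage is a grey plate 90 by 137 mm, top 32 mm above the table, about 0.5 kg in all
- objective: loose white microscope objective, 31 mm in diameter, 44 mm tall, standing on the table past the home end of the rail (-y); origin at the middle of its underside. Leave alone
- lens_ring: loose black lens ring lying flat, 31 mm in diameter, 9 mm tall, past the other end of the rail (+y); origin at the middle of its underside. Leave alone
- screw_cup: loose black conical cup, 57 mm in diameter, 22 mm tall, on the table to the left of the stage; origin at the middle of its underside. Leave alone

How it is judged (in metres and radians):
On the way, in this order (a step that is already met when the one before it is completed fails the run):
1. the carriage is off its home hole with the pin let down, riding on the strip (value of joint plunger between 0.0045 and 0.0075 m and value of joint carriage above 0.01 m), for 0.3 s.
2. the pin has snapped fully into the next hole (value of joint plunger below 0.002 m and value of joint carriage between 0.039 and 0.074 m), for 0.2 s.
At the end, for the whole second after the job is handed in: the carriage stands still 39 to 74 mm from home, in the first hole of the strip, with the pin fully down (plunger within 2 mm of 0) (all of step 2 and velocity of joint carriage between -0.005 and 0.005 m/s); the robot touches nothing.
It fails at once if the pin is pressed or driven against the strip or a hole's side with more than 35 N (contact force between pin and anything else above 35 N).
It fails at once if the carriage is run past the next hole (more than 75 mm from home) (value of joint carriage above 0.075 m).
It fails at once if the objective is moved more than 10 mm (distance of objective from where it was at the start of the episode above 0.01 m).
It fails at once if the lens ring is moved more than 10 mm (distance of lens_ring from where it was at the start of the episode above 0.01 m).
It fails at once if the screw cup is moved more than 10 mm (distance of screw_cup from where it was at the start of the episode above 0.01 m).
It also fails if it takes over 42 s, if anything falls off the work surface, if the arm or the gripper's body presses on something with over 40 N, if the wrist force passes 120 N, or if a joint passes its speed limit or range.

### The arm

A 6-joint arm with a two-finger parallel gripper is mounted at the origin on a cart in front of the work surface, level with it; the furniture and walls round the work are solid. World frame = base frame: x ahead of the robot, y to its left, z up, the work surface at z = 0. Lengths are in m, angles in degrees, forces in N, time in s.
With the tool pointing down it reaches from about 0.4 to 0.825 m from the base axis. Payload 7 kg.
Tool frame: the origin (TCP) lies midway between the tips of the shut fingers; the grasp point (between the pads) lies 19 mm behind it; z points along the fingers, y is the line along which they close (so a half turn about z gives the same grasp; the last joint's range is limited). The gripper opens to 88 mm and grips with 3 to 60 N. Pads are 19 mm wide; open, the fingers measure 130 mm over their backs; the gripper's body (78 mm by 193 mm) begins 47 mm behind the grasp point.
Start: joints at [-48.065, 20.546, 0.682, 0, -70.136, -16.507], TCP at [0.29, -0.61, 0.227] pointing down, gripper open.
Joint ranges: [-176.03, 176.03], [-82.01, 121.73], [-58.28, 71.71], [-173.87, 95.51], [-174.79, -0.11], [-173.66, 173.66]. Speed limits (degrees/s): [136.94, 136.94, 172.46, 180, 180, 180].

### API

Orientations are given as [roll, pitch, yaw] about the fixed x, y, z axes, in that order (R = Rz(yaw) Ry(pitch) Rx(roll)).
In Python, from plant import ctrl gives the robot as it stands. The module is installed in compiled form; this text tells all that it offers.
- The arm moves only by the tool send_rows, never from a script. Its argument "plan" is a list that holds one entry, the list of rows, each a list of 6 numbers: the shift along the tool's x, y, z in shares of 0.3 m (1.0 is 0.3 m), then the turn, a rotation vector about the tool's x, y, z in a scale on which 1.0 is 45 degrees. A call has 1 to 8 rows; each row is the pose to reach, as a shift and turn from the pose commanded when the call began, along the tool's axes at that moment; what a row does not reach only later rows make up. A row lasts 1/12 s, in which the tool goes at most 41.7 mm and 7.16 degrees, less where a joint would pass 70% of its speed; a pose out of reach is approached as far as the arm can. Shift and turn numbers lie between -1 and 1, and a call with a number outside is refused. A call with a gripper value outside its range is refused whole. "fingers" is the opening, from 0 (shut) to 1 (fully open), set as the call begins (left out, the last holds). The fingers move at their own pace and stop on an object; the grip force is fixed at half the most. Time passes only in rows, so rows that repeat a pose let the fingers close. It gives the time, the measured TCP pose, the force, the opening and the grip force at its end, in the units of the state.
- ctrl.get_obs(): the state, without advancing time (a new reading comes with each control period).
- ctrl.snapshot(name): name is "side" or "top" or "wrist"; returns a dict with "img" (480x640x3 uint8, red, green, blue), "K" (3x3 intrinsics, pixels), "pose" (4x4, takes a point from camera to world coordinates). Camera axes: x right, y down, z forward; pixel columns grow to the right and rows downward; lengths in m; the calibration is good to about 2 mm. A picture is of the moment at which its call begins. There is no depth.
- ctrl.close_job(): hands the job in; it is judged then, once.
The state is a dict: "clock": time; "joint_pos": joint angles; "qvel": joint speeds; "tau": joint torques, N m; "tool_pos": TCP position; "orientation": TCP orientation; "force": force on the tool from outside, world axes, zero at the start; "moment": the same for the moment, N m; "opening": finger opening in m; "gripper_force": force on a finger pad.
Only numpy, scipy, OpenCV 4.12 (cv2) and the standard library are available. Lean on these libraries where they do the work, as an engineer would, in place of code of your own. Each camera call takes 0.05 s, during which the arm holds its last target. There are 200 camera calls.

## Working session

There is one attempt and no reset: what is moved stays moved. The work goes in short steps, Python scripts to look and compute and a tool call to move; the robot and the scene stay as the last step left them, time stands still between calls to the robot, and variables do not carry over. Pictures are saved under pics/ and viewed, at most 10 in all, crops included, and the job is handed in when it is done.

Besides the shell and the picture viewer there is one more tool, called after "Request:" as name(argument=value, ...) on one line, values as JSON. send_rows: Moves the arm, as the interface text tells. Its arguments: {"type":"object","properties":{"plan":{"type":"array","items":{"type":"array","items":{"type":"array","items":{"type":"number"}}}},"fingers":{"type":"number"}},"required":["plan"]}

```bash
mkdir -p pics; cat > h.py <<'E'
import numpy as np, cv2
from plant import ctrl
def ray(s,u,v):
    K=np.array(s["K"]);P=np.array(s["pose"]);d=P[:3,:3]@np.linalg.solve(K,[u,v,1.]);return P[:3,3],d
def plane(s,u,v,z):
    o,d=ray(s,u,v);return o+d*(z-o[2])/d[2]
def two(s1,p1,s2,p2):
    o1,d1=ray(s1,*p1);o2,d2=ray(s2,*p2)
    t=np.linalg.lstsq(np.c_[d1,-d2],o2-o1,rcond=None)[0]
    a,b=o1+d1*t[0],o2+d2*t[1];return (a+b)/2,np.linalg.norm(a-b)
def red(s):
    h=cv2.cvtColor(s["img"],cv2.COLOR_RGB2HSV)
    m=(((h[...,0]<8)|(h[...,0]>172))&(h[...,1]>140)&(h[...,2]>60)).astype(np.uint8)
    n,l,st,c=cv2.connectedComponentsWithStats(m)
    return [(st[i].tolist(),c[i].round(1).tolist()) for i in range(1,n) if st[i][4]>40]
E
python3 - <<'E'
from h import *
S={n:ctrl.snapshot(n) for n in("side","top")}
for n,s in S.items():
    cv2.imwrite(f"pics/{n}0.png",s["img"][...,::-1]);print(n,red(s),np.array(s["pose"])[:3].round(3).tolist(),s["K"][0][0])
print(ctrl.get_obs())
E
```

```text
side [([424, 29, 34, 62, 825], [441.2, 47.5]), ([334, 220, 11, 11, 86], [339.2, 225.7]), ([198, 306, 17, 10, 151], [206.1, 310.4])] [[-0.999, -0.022, 0.029, 0.431], [-0.036, 0.623, -0.782, 0.678], [-0.001, -0.782, -0.623, 0.713]] 471.6432603960733
top [([391, 249, 13, 14, 78], [396.6, 255.6])] [[0.028, -0.998, 0.062, 0.4], [-0.999, -0.027, 0.019, -0.135], [-0.017, -0.062, -0.998, 0.929]] 491.7656508089673
{'clock': 0.1, 'joint_pos': array([-4.80645881e+01,  2.05882009e+01,  6.39851028e-01, -1.86284308e-02,
       -7.01342598e+01, -1.65085969e+01]), 'qvel': array([ 0.05279518, -0.11359337,  0.10470833,  0.01991591, -0.06450579,
        0.03936468]), 'tau': array([-1.29385502e-03, -5.84163022e+01,  2.93754208e+01,  7.01567754e+00,
        1.01574478e-02, -6.39050882e-05]), 'tool_pos': array([ 0.28963768, -0.60923248,  0.22571003]), 'orientation': array([ 1.79915819e+02, -6.68568148e-03, -1.54579523e+02]), 'force': array([-0.02962626, -0.0727375 ,  0.17381305]), 'moment': array([ 0.00452134,  0.0180042 , -0.05378625]), 'gripper_force': 0.0, 'opening': 0.08778088512336375}
```

View pics/side0.png

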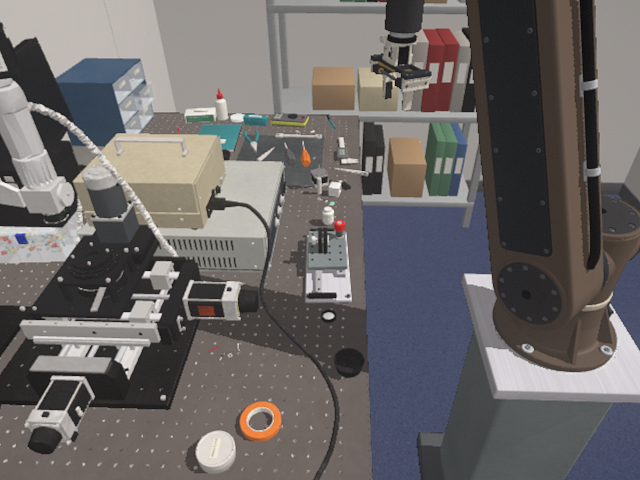

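View pics/top0.png

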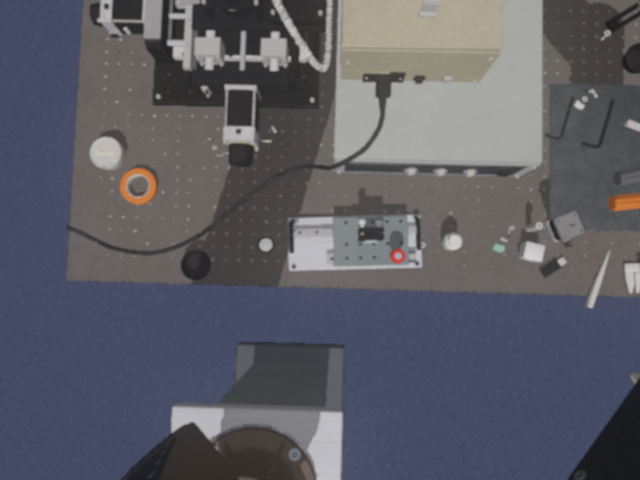

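The side view shows the red knob at about (339,226) and the stage around (328,265). In the top view the knob is at (397.5,256), the white plate spans about (288–422, 215–270), and the objective is at (452,241), clear of the fingers.

```bash
python3 - <<'E'
from h import *
t=ctrl.snapshot("top");s=ctrl.snapshot("side")
pt=(397.3,255.8);
for z in(.064,.073):print("top",z,plane(t,*pt,z).round(4))
print("two",two(t,pt,s,(339.2,225.7)))
g=cv2.cvtColor(t["img"],cv2.COLOR_RGB2HSV)
m=((g[...,2]>125)&(g[...,1]<60)).astype(np.uint8);m[:205]=0;m[280:]=0;m[:,:280]=0;m[:,432:]=0
m=cv2.morphologyEx(m,cv2.MORPH_CLOSE,np.ones((15,15)))
c=max(cv2.findContours(m,0,1)[0],key=cv2.contourArea);r=cv2.minAreaRect(c)
b=np.array([plane(t,*p,.01)[:2] for p in cv2.boxPoints(r)]);print(r,b.round(4).tolist())
for i in range(4):
    d=b[(i+1)%4]-b[i];print(np.linalg.norm(d).round(4),np.degrees(np.arctan2(d[1],d[0])).round(2))
cv2.imwrite("pics/crop.png",cv2.resize(t["img"][195:290,270:470],None,fx=4,fy=4,interpolation=2)[...,::-1])
E
```

```text
top 0.064 [ 0.4371 -0.2482  0.064 ]
top 0.073 [ 0.4367 -0.247   0.073 ]
two (array([ 0.43765379, -0.2486274 ,  0.0608124 ]), np.float64(0.000891885642736495))
((356.07781982421875, 239.53643798828125), (60.339141845703125, 137.62142944335938), 88.53119659423828) [[0.5178, -0.0456], [0.5311, -0.3036], [0.4182, -0.3082], [0.4045, -0.0522]]
0.2584 -87.05
0.113 -177.67
0.2564 93.06
0.1135 3.34
```

View pics/crop.png

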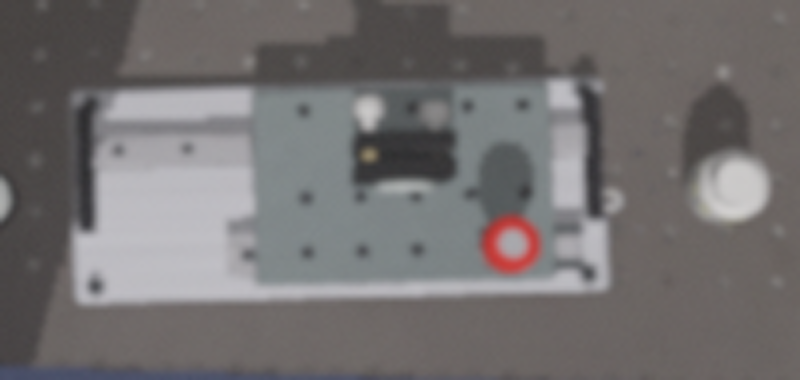

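The crop confirms it: the knob ring is at crop (512,243), its back clear of the mirror, with open space on both sides. The rail yaw is about 3° and the knob is near (0.437, -0.248). The two-view height of 61 mm agrees with the given 64 mm. Moving above it now.

Careful with the scale: shifts go in shares of 0.3 m and turns go in shares of 45 degrees. That gives: -28.8 cm / 30 = -0.96, 10.7 cm / 30 = 0.3567, 22.4 degrees / 45 = 0.4978.

Request:
send_rows(plan=[[[-0.96,0.88,0.3567,0,0,0.4978],[-0.96,0.88,0.3567,0,0,0.4978],[-0.96,0.88,0.3567,0,0,0.4978],[-0.96,0.88,0.3567,0,0,0.4978],[-0.96,0.88,0.3567,0,0,0.4978],[-0.96,0.88,0.3567,0,0,0.4978],[-0.96,0.88,0.3567,0,0,0.4978],[-0.96,0.88,0.3567,0,0,0.4978]]], fingers=1)

```text
clock: 0.87
tool_pos: [0.4099, -0.3121, 0.1389]
orientation: [-180.0, 0.0, -177.0]
force: [0.8, -0.1, -0.4]
opening: 0.0877
gripper_force: 0.0
```

Scaled: 6.3 cm / 30 = 0.21, -3 cm / 30 = -0.1.

Request:
send_rows(plan=[[[-0.1,0.21,0.0633,0,0,0],[-0.1,0.21,0.0633,0,0,0],[-0.1,0.21,0.0633,0,0,0],[-0.1,0.21,0.0633,0,0,0],[-0.1,0.21,0.0633,0,0,0]]])

```text
clock: 1.28
tool_pos: [0.4365, -0.2493, 0.1203]
orientation: [-180.0, -0.0, -176.9]
force: [-0.3, -1.2, 0.2]
opening: 0.0878
gripper_force: 0.0
```

```bash
python3 - <<'E'
from h import *
o=ctrl.get_obs();print(o["tool_pos"],o["orientation"])
w=ctrl.snapshot("wrist");print(np.array(w["pose"])[:3].round(3).tolist())
for st,c in red(w):print(st,c,plane(w,st[0]+st[2]/2,st[1]+st[3]/2,.073).round(4))
cv2.imwrite("pics/w1.png",w["img"][...,::-1])
E
```

```text
[ 0.4364773  -0.24929703  0.12030229] [-1.79993514e+02 -2.38188587e-03 -1.76911100e+02]
[[-0.056, 0.963, 0.263, 0.366], [0.998, 0.053, 0.016, -0.254], [0.001, 0.263, -0.965, 0.277]]
[309, 241, 50, 54, 1604] [333.4, 266.2] [ 0.4355 -0.2472  0.073 ]
```

View pics/w1.png

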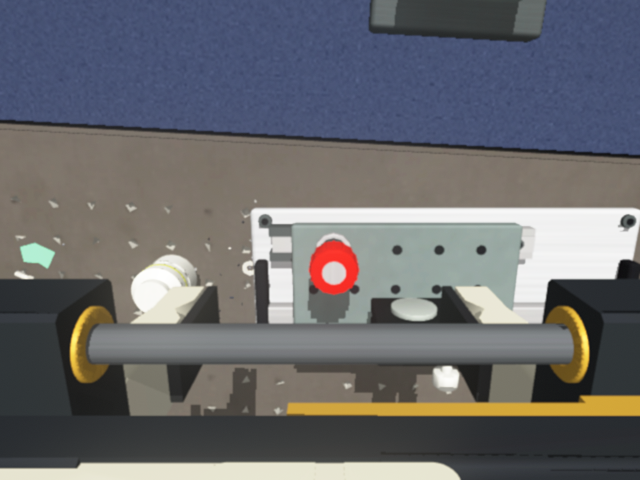

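The wrist view shows the red knob at about (333,267) and its top-face centre at (333,273), with the objective at (165,285) outside the fingers. That puts the knob at (0.437, -0.2473). Descending.

Scaled: 7.4 cm / 30 = 0.2467, 7 cm / 30 = 0.2333.

Request:
send_rows(plan=[[[-0.0017,0.0067,0.1167,0,0,0],[-0.0017,0.0067,0.1833,0,0,0],[-0.0017,0.0067,0.2333,0,0,0],[-0.0017,0.0067,0.2467,0,0,0],[-0.0017,0.0067,0.2467,0,0,0],[-0.0017,0.0067,0.2467,0,0,0],[-0.0017,0.0067,0.2467,0,0,0]]], fingers=0.6)

```text
clock: 1.92
tool_pos: [0.4374, -0.248, 0.0473]
orientation: [-180.0, 0.1, -177.0]
force: [-1.0, 0.4, 0.5]
opening: 0.0535
gripper_force: 0.0
```

```bash
python3 - <<'E'
from h import *
o=ctrl.get_obs();print(o["tool_pos"],o["force"])
w=ctrl.snapshot("wrist")
for st,c in red(w):print(st,c,plane(w,st[0]+st[2]/2,st[1]+st[3]/2,.073).round(4))
cv2.imwrite("pics/w2.png",w["img"][...,::-1])
E
```

```text
[ 0.43744056 -0.24796473  0.04729546] [-0.98959951  0.36879741  0.49332519]
[298, 290, 68, 34, 1773] [331.8, 309.2] [ 0.4251 -0.248   0.073 ]
[313, 364, 39, 8, 228] [331.9, 366.6] [ 0.4478 -0.2466  0.073 ]
```

View pics/w2.png

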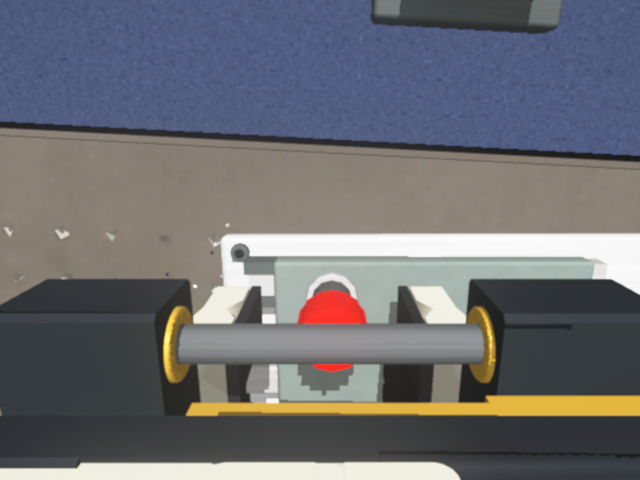

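The knob (298–366, centre 332) sits midway between the pad faces (about 262 and 398), so I'm closing.

Scaled: 0.1 cm / 30 = 0.0033, 0.05 cm / 30 = 0.0017.

Request:
send_rows(plan=[[[0,0.0017,0.0033,0,0,0],[0,0.0017,0.0033,0,0,0],[0,0.0017,0.0033,0,0,0],[0,0.0017,0.0033,0,0,0],[0,0.0017,0.0033,0,0,0],[0,0.0017,0.0033,0,0,0],[0,0.0017,0.0033,0,0,0],[0,0.0017,0.0033,0,0,0]]], fingers=0.2)

```text
clock: 2.63
tool_pos: [0.4368, -0.2469, 0.0453]
orientation: [-180.0, 0.0, -177.0]
force: [-0.6, 1.0, 2.7]
opening: 0.0239
gripper_force: 30.0
```

Scaled: -0.9 cm / 30 = -0.03, -0.75 cm / 30 = -0.025.

Request:
send_rows(plan=[[[0,0,-0.0067,0,0,0],[0,0,-0.0133,0,0,0],[0,0,-0.02,0,0,0],[0,0,-0.025,0,0,0],[0,0,-0.03,0,0,0],[0,0,-0.03,0,0,0],[0,0,-0.03,0,0,0],[0,0,-0.03,0,0,0]]])

```text
clock: 3.3
tool_pos: [0.4367, -0.2468, 0.0541]
orientation: [180.0, 0.0, -177.0]
force: [3.0, -1.0, -9.4]
opening: 0.0245
gripper_force: 30.0
```

```bash
python3 - <<'E'
from h import *
o=ctrl.get_obs();print(o["tool_pos"],o["force"],o["opening"])
s=ctrl.snapshot("side")
print(red(s))
E
```

```text
[ 0.43669635 -0.24678995  0.05405799] [ 3.029648   -1.00218154 -9.38112007] 0.024487279576120787
[([425, 32, 33, 56, 654], [442.3, 53.4]), ([198, 306, 17, 10, 152], [206.1, 310.5])]
```

Scaled: 2 cm / 30 = 0.0667, 1.6 cm / 30 = 0.0533.

Request:
send_rows(plan=[[[0,0.0067,0,0,0,0],[0,0.0167,0,0,0,0],[0,0.0267,0,0,0,0],[0,0.04,0,0,0,0],[0,0.0533,0,0,0,0],[0,0.0667,0,0,0,0],[0,0.0667,0,0,0,0],[0,0.0667,0,0,0,0]]])

```text
clock: 4.02
tool_pos: [0.4355, -0.2261, 0.0541]
orientation: [180.0, -0.0, -176.9]
force: [2.3, 2.1, -9.8]
opening: 0.0243
gripper_force: 30.0
```

Scaled: 0.2 cm / 30 = 0.0067, 0.14 cm / 30 = 0.0047.

Request:
send_rows(plan=[[[0,0,0.0023,0,0,0],[0,0,0.0047,0,0,0],[0,0,0.0067,0,0,0],[0,0,0.0067,0,0,0],[0,0,0.0067,0,0,0]]])

```text
clock: 4.43
tool_pos: [0.4357, -0.2268, 0.0523]
orientation: [180.0, 0.0, -177.0]
force: [2.2, 3.9, -3.5]
opening: 0.0244
gripper_force: 30.0
```

Request:
send_rows(plan=[[[0,0,0,0,0,0],[0,0,0,0,0,0],[0,0,0,0,0,0],[0,0,0,0,0,0],[0,0,0,0,0,0],[0,0,0,0,0,0]]], fingers=0.35)

```text
clock: 4.93
tool_pos: [0.4356, -0.227, 0.0523]
orientation: [-180.0, 0.0, -177.0]
force: [-0.6, -0.1, -0.0]
opening: 0.0307
gripper_force: 0.0
```

```bash
python3 - <<'E'
from h import *
o=ctrl.get_obs();print(o["tool_pos"],o["force"],o["opening"])
w=ctrl.snapshot("wrist")
for st,c in red(w):print(st,c)
cv2.imwrite("pics/w3.png",w["img"][...,::-1])
E
```

```text
[ 0.4355945  -0.22702948  0.05228375] [-0.56493603 -0.10284948 -0.02610865] 0.030721028610025222
[297, 294, 68, 30, 1540] [330.3, 311.0]
[304, 364, 53, 13, 477] [330.0, 368.6]
```

View pics/w3.png

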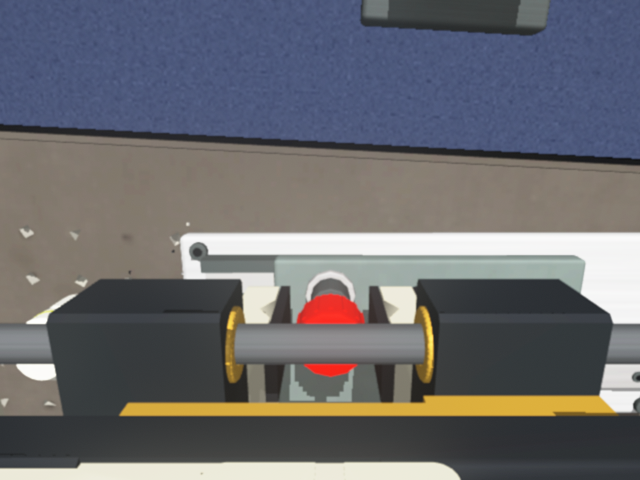

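The knob (297–365) is free between pads at about 280 and 378, with about 3 mm of gap each side, and the carriage has travelled about 20 mm. I'll push with the trailing finger to about 37 mm first.

Scaled: 2 cm / 30 = 0.0667, 1.5 cm / 30 = 0.05.

Request:
send_rows(plan=[[[0,0.0083,0,0,0,0],[0,0.0167,0,0,0,0],[0,0.025,0,0,0,0],[0,0.0333,0,0,0,0],[0,0.0417,0,0,0,0],[0,0.05,0,0,0,0],[0,0.0583,0,0,0,0],[0,0.0667,0,0,0,0]]])

```text
clock: 5.65
tool_pos: [0.4346, -0.2071, 0.0522]
orientation: [-180.0, -0.0, -177.0]
force: [1.4, -5.6, -3.0]
opening: 0.0309
gripper_force: 2.6
```

```bash
cat > st.py <<'E'
from h import *
o=ctrl.get_obs();p=o["tool_pos"];y=np.array([-.0523,.9986])
print("travel tool",((p[:2]-[.4367,-.2468])@y*1e3).round(2),"F",o["force"].round(2),"Frail",(o["force"][:2]@y).round(2))
w=ctrl.snapshot("wrist")
for st,c in red(w):print(st,c)
E
python3 st.py
```

```text
travel tool 39.74 F [ 1.38 -5.64 -3.01] Frail -5.7
[286, 294, 69, 30, 1545] [320.4, 311.0]
[294, 364, 53, 13, 476] [319.9, 368.6]
```

Scaled: 0.4 cm / 30 = 0.0133, 0.3 cm / 30 = 0.01.

Request:
send_rows(plan=[[[0,0.0033,0,0,0,0],[0,0.0067,0,0,0,0],[0,0.01,0,0,0,0],[0,0.0133,0,0,0,0]]])

```text
clock: 6.03
tool_pos: [0.4342, -0.2029, 0.052]
orientation: [-180.0, -0.0, -177.0]
force: [1.3, -4.4, -3.1]
opening: 0.0306
gripper_force: 2.4
```

Scaled: 0.2 cm / 30 = 0.0067, 0.15 cm / 30 = 0.005.

Request:
send_rows(plan=[[[0,0.0017,0,0,0,0],[0,0.0033,0,0,0,0],[0,0.005,0,0,0,0],[0,0.0067,0,0,0,0]]])

```text
clock: 6.37
tool_pos: [0.4341, -0.2009, 0.0521]
orientation: [180.0, -0.0, -177.0]
force: [0.3, -5.3, -3.3]
opening: 0.0309
gripper_force: 2.3
```

```bash
python3 st.py
```

```text
travel tool 46.0 F [ 0.29 -5.34 -3.28] Frail -5.35
[286, 294, 69, 30, 1541] [320.5, 311.0]
[295, 364, 52, 13, 461] [320.2, 368.5]
```

Scaled: 0.24 cm / 30 = 0.008, 0.18 cm / 30 = 0.006.

Request:
send_rows(plan=[[[0,0.002,0,0,0,0],[0,0.004,0,0,0,0],[0,0.006,0,0,0,0],[0,0.008,0,0,0,0]]])

```text
clock: 6.75
tool_pos: [0.434, -0.1984, 0.0521]
orientation: [180.0, -0.0, -177.0]
force: [-0.1, -4.7, -3.3]
opening: 0.0309
gripper_force: 2.2
```

```bash
python3 st.py
```

```text
travel tool 48.42 F [-0.12 -4.65 -3.33] Frail -4.64
[286, 294, 69, 30, 1562] [320.5, 310.8]
[295, 364, 51, 12, 443] [320.1, 368.4]
```

Scaled: 0.24 cm / 30 = 0.008, 0.12 cm / 30 = 0.004.

Request:
send_rows(plan=[[[0,0.002,0,0,0,0],[0,0.004,0,0,0,0],[0,0.006,0,0,0,0],[0,0.008,0,0,0,0]]])

```text
clock: 7.13
tool_pos: [0.434, -0.1959, 0.0522]
orientation: [180.0, 0.0, -177.0]
force: [-0.6, -1.1, -1.3]
opening: 0.0306
gripper_force: 1.0
```

```bash
python3 st.py
```

```text
travel tool 50.99 F [-0.57 -1.12 -1.26] Frail -1.09
[287, 287, 69, 37, 1934] [321.1, 307.5]
```

The knob dropped: its blob moved up 7 px in the wrist view, the lower part disappeared, and the push force fell. That should be the hole, so I'm opening the fingers without further pushing and checking.

Scaled: -0.1 cm / 30 = -0.0033.

Request:
send_rows(plan=[[[0,-0.0033,0,0,0,0],[0,-0.0033,0,0,0,0],[0,-0.0033,0,0,0,0],[0,-0.0033,0,0,0,0],[0,-0.0033,0,0,0,0]]], fingers=0.6)

```text
clock: 7.6
tool_pos: [0.4342, -0.197, 0.0522]
orientation: [180.0, 0.0, -177.0]
force: [-0.1, 0.0, -0.3]
opening: 0.0519
gripper_force: 0.0
```

Scaled: -14 cm / 30 = -0.4667, -12 cm / 30 = -0.4.

Request:
send_rows(plan=[[[0,0,-0.0333,0,0,0],[0,0,-0.1,0,0,0],[0,0,-0.2,0,0,0],[0,0,-0.3,0,0,0],[0,0,-0.4,0,0,0],[0,0,-0.4667,0,0,0],[0,0,-0.4667,0,0,0]]])

```text
clock: 8.18
tool_pos: [0.4365, -0.1976, 0.1968]
orientation: [-179.9, 0.4, -176.9]
force: [0.3, -0.5, -0.6]
opening: 0.0524
gripper_force: 0.0
```

```bash
python3 - <<'E'
from h import *
S={n:ctrl.snapshot(n) for n in("side","top","wrist")}
for n,s in S.items():
    print(n,[(st,c) for st,c in red(s)])
w=S["wrist"];s=S["side"]
b=[r for r in red(s) if r[0][4]<140]
for st,c in red(w):
    print(plane(w,*c,.066),[two(w,c,s,k[1]) for k in b])
cv2.imwrite("pics/s4.png",np.vstack([cv2.resize(s["img"][190:310,260:400],(560,480),interpolation=2)])[...,::-1])
E
```

```text
side [([424, 29, 34, 54, 758], [440.7, 46.1]), ([335, 232, 10, 12, 85], [339.6, 237.9]), ([198, 306, 17, 10, 150], [206.2, 310.4])]
top []
wrist [([309, 213, 37, 39, 851], [326.7, 231.2])]
[ 0.43469348 -0.19874207  0.066     ] [(array([ 0.43607926, -0.19873927,  0.0614174 ]), np.float64(0.00047059282989196974))]
```

View pics/s4.png

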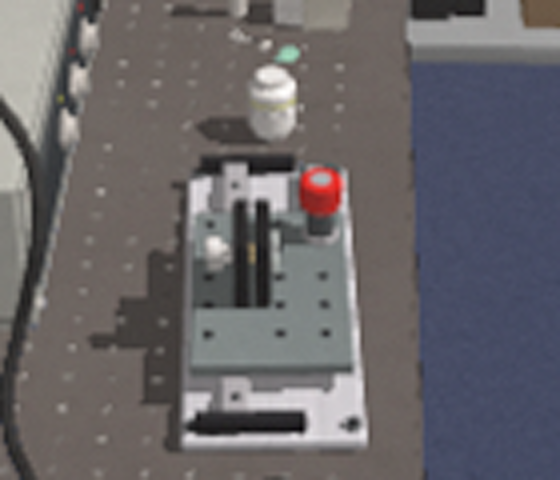

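The knob stands at two-view height 61.4 mm, against 60.8 mm measured at home, so the pin is down. Carriage travel is about 49 mm. The side crop shows the knob at (320,190) resting on its barrel and the objective untouched at (272,105).

```bash
python3 -c "
from plant import ctrl
print(ctrl.close_job())"
```

```text
the job is handed in; nothing more can be done
None
```

The carriage appears locked in the next hole, about 49 mm from home with the pin down, and I handed the job in with the gripper clear; the judge returned no result.

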